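Sort tube offcuts by section on the welding bench

ROBOT

A 7-joint arm with a two-finger parallel gripper is mounted at the origin on the work surface. World frame = base frame: x ahead of the robot, y to its left, z up, the work surface at z = 0. Lengths are in mm, angles in rad, forces in N, time in s.
With the tool pointing down it reaches from about 400 to 900 mm from the base axis. Payload 5.5 kg.
Tool frame: the origin (TCP) lies midway between the tips of the shut fingers; the grasp point (between the pads) lies 19 mm behind it; z points along the fingers, y is the direction in which the jaws open and shut (so a half turn about z gives the same grasp; the last joint's range is limited). The gripper opens to 85 mm and grips with 20 to 120 N. Pads are 22 mm wide; open, the fingers measure 114 mm over their backs; the gripper's body (76 mm by 85 mm) begins 54 mm behind the grasp point. The pads swing forward as they close: fully open they stand 13 mm farther back than shut.
Start: joints at [-0.927, 0.501, -0.427, 1.55, 0.221, 1.138, -0.21], TCP at [241.544, 603.453, 231.31] pointing down, gripper open.
Joint ranges: [-2.88, 2.88], [-0.31, 2.03], [-1.54, 1.56], [0.2, 2.42], [-1.41, 4.55], [0.19, 2.02], [-2.57, 2.57]. Speed limits (rad/s): [2.57, 2.57, 3.14, 3.14, 3.14, 3.14, 3.14].

INTERFACE

Orientations are given as a rotation vector (axis times angle).
In Python, from bench import manip gives the robot as it stands. The module is installed in compiled form; this text tells all that it offers.
- The arm moves only by the shell command python3 -m handwheel 'ROWS'. ROWS is JSON, one flat list of numbers, 7 for each row, row after row: the shift along the tool's x, y, z in m, then the turn, a rotation vector about the tool's x, y, z in degrees, then the closure in counts, from 0 (fully open) to 255 (shut). In form: [tx, ty, tz, wx, wy, wz, hand, tx, ty, tz, wx, wy, wz, hand, ...]. A call has 1 to 12 rows; each row is the pose to reach, as a shift and turn from the pose commanded when the call began, along the tool's axes at that moment; what a row does not reach only later rows make up. A row lasts 1/8 s, in which the tool goes at most 62.5 mm and 10.7 degrees, less where a joint would pass 70% of its speed; a pose out of reach is approached as far as the arm can. A call with a gripper value outside its range is refused whole. The fingers move at their own pace and stop on an object; the grip force is fixed at half the most. Time passes only in rows, so rows that repeat a pose let the fingers close. It gives the time, the measured TCP pose, the force and the opening at its end, in the units of the state.
- manip.state(): the state, without advancing time (a new reading comes with each control period).
- manip.get_image(name): name is "scene" or "top"; returns (picture, depth): 480x640x3 uint8, red, green, blue; 480x640 float32, mm along the optical axis (not along the pixel's ray), 0 where there is no reading.
- manip.get_calibration(name): a dict with "mtx" (3x3 intrinsics, pixels), "origin" and "orientation" of the camera in the world. Camera axes: x right, y down, z forward; pixel columns grow to the right and rows downward; lengths in mm; the calibration is good to about 2 mm. A picture is of the moment at which its call begins. get_calibration takes no time and is no camera call.
- manip.close_job(): hands the job in, once; it reports no verdict.
The state is a dict: "time": time; "q": joint angles; "qd": joint speeds; "effort": joint torques, N m; "ee_pos": TCP position; "tcp_rot": TCP orientation; "force": force on the tool from outside, world axes, zero at the start; "torque": the same for the moment, N m; "finger_gap": finger opening in mm.
Only numpy, scipy, OpenCV 4.12 (cv2) and the standard library are available. Lean on these libraries where they do the work, as an engineer would, in place of code of your own. Each camera call takes 0.05 s, during which the arm holds its last target. There are 200 camera calls.

TASK

Sort the two tube offcuts standing on the welding bench by their shape: put the square-tube offcut into the rectangular tray and the round-tube offcut into the round tin, and leave each resting right inside. The open angle and channel offcuts standing beside them are not tubes and need no sorting.

Things in the scene. Friction and masses are not known exactly. Their poses are not given: they have to be found in the camera images.
- square_tube (a point): Short offcut of square aluminium tube standing on its sawn end, the closed square outline with a square hole: 50 x 50 mm outside, 3 mm wall, 60 mm tall, about 0.1 kg, loose. This point is its centre, half-way up (30 mm above the bench). Its z axis runs up along the tube, its x and y axes are square to the flat sides. It stands among three other aluminium offcuts of the same height, at least 110 mm apart centre to centre: a round tube, an L-shaped angle and a U-shaped channel.
- round_tube (a point): Short offcut of round aluminium tube standing on its sawn end: 50 mm outside diameter, 3 mm wall, 60 mm tall, about 0.1 kg, loose. This point is its centre, half-way up (30 mm above the bench); its z axis runs up along the tube.
- tray: Open rectangular grey sheet-metal tray fixed to the bench, on the left or the right of the offcuts: 200 mm (its x axis) by 160 mm (its y axis) outside, rim 50 mm above the bench, walls 4 mm, floor about 4 mm thick. Origin at the centre of its underside, on the bench, z up.
- tin: Open round grey sheet-metal tin fixed to the bench, on the side opposite to the tray: 170 mm outside diameter, rim 50 mm above the bench, walls 4 mm, floor 4 mm thick. Origin at the centre of its underside, on the bench, z up.
Things that resemble listed ones, but are neither listed nor needed, are in the scene too. Leave any blue, brown or red look-alike of the tin alone.

How it is judged (in metres and radians):
At the end, for the whole second after the job is handed in: Square tube centre inside the tray (within 95 mm of its centre along x, 75 mm along y), round tube centre inside the tin (within 80 mm of its centre), both centres under 50 mm above the bench, released and at rest (under 30 mm/s). Standing or lying does not matter (x of square_tube in the frame of tray between -0.095 and 0.095 m and y of square_tube in the frame of tray between -0.075 and 0.075 m and z of square_tube in the frame of tray below 0.05 m and horizontal distance between round_tube and tin below 0.08 m and z of round_tube in the frame of tin below 0.05 m and linear speed of each of square_stub, round_stub below 0.03 m/s); the robot touches nothing.
It also fails if it takes over 54 s, if anything falls off the work surface, if the arm or the gripper's body presses on something with over 40 N, if the wrist force passes 120 N, or if a joint passes its speed limit or range.

## Working session

There is one attempt and no reset: what is moved stays moved. The work goes in short steps, Python scripts to look and compute and a shell command to move; the robot and the scene stay as the last step left them, time stands still between calls to the robot, and variables do not carry over. Pictures are saved under pics/ and viewed, about 8 in all and at most 12, crops included, and the job is handed in when it is done.

```bash
mkdir -p pics
cat > h.py <<'E'
import numpy as np,cv2
from bench import manip
from scipy.spatial.transform import Rotation as R
def cal(n):
    c=manip.get_calibration(n);o=np.array(c["orientation"],float)
    M=o if o.shape==(3,3) else R.from_rotvec(o).as_matrix()
    return np.array(c["mtx"]),np.array(c["origin"],float),M
def cloud(n,d):
    K,o,M=cal(n);v,u=np.mgrid[:480,:640]
    p=np.stack([(u-K[0,2])/K[0,0]*d,(v-K[1,2])/K[1,1]*d,d],-1)
    return p@M.T+o
def shot(n,name):
    im,d=manip.get_image(n);cv2.imwrite(f"pics/{name}.png",im[...,::-1]);np.savez(f"{name}.npz",im=im,d=d);return im,d
def rel(p):  # world mm -> shift in tool axes (m)
    s=manip.state();return R.from_rotvec(s["tcp_rot"]).inv().apply(np.array(p)-s["ee_pos"])/1000
E
python3 - <<'E'
from h import *
for n in("top","scene"):
    shot(n,n+"0");print(cal(n))
s=manip.state();print(s);print(R.from_rotvec(s["tcp_rot"]).as_matrix().round(3))
E
```

```text
(array([[539.33982939,   0.        , 319.12089949],
       [  0.        , 539.33982939, 243.85770555],
       [  0.        ,   0.        ,   1.        ]]), array([ 307.37344534,   66.15243865, 1211.68518547]), array([[ 0.01978643, -0.98425889,  0.17562157],
       [-0.99956337, -0.02332953, -0.01813277],
       [ 0.02194451, -0.1751861 , -0.98429074]]))
(array([[485.79939024,   0.        , 314.06069267],
       [  0.        , 485.79939024, 235.01429034],
       [  0.        ,   0.        ,   1.        ]]), array([1210.44943134,  263.9783089 , 1058.67061206]), array([[-0.29496438,  0.77570603, -0.55792129],
       [ 0.95549777,  0.24219159, -0.16842578],
       [ 0.00447495, -0.58277216, -0.81262328]]))
{'time': 0.1, 'q': array([-0.92681565,  0.50179549, -0.42677186,  1.55136539,  0.22079679,
        1.13830869, -0.21029305]), 'qd': array([ 0.00136244, -0.00395014, -0.00163941, -0.00066569,  0.00050961,
       -0.00038203, -0.00040842]), 'effort': array([-1.03404798e-02, -5.70827651e+01, -5.83810598e+00, -2.81744939e+01,
        1.06057155e-02,  5.62966248e-03, -3.01005241e-05]), 'ee_pos': array([241.38515668, 602.82358784, 230.32566797]), 'tcp_rot': array([-5.94405110e-01, -3.08444068e+00,  2.79963936e-03]), 'force': array([0.03924574, 0.27653708, 0.18989873]), 'torque': array([ 0.00383443, -0.02215725, -0.02553366]), 'finger_gap': 85.8338614568658}
[[-0.928  0.372 -0.001]
 [ 0.372  0.928 -0.002]
 [ 0.    -0.002 -1.   ]]
```

View pics/top0.png

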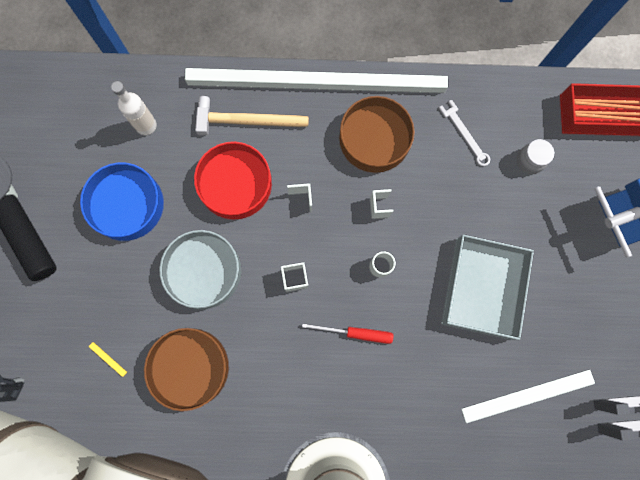

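View pics/scene0.png

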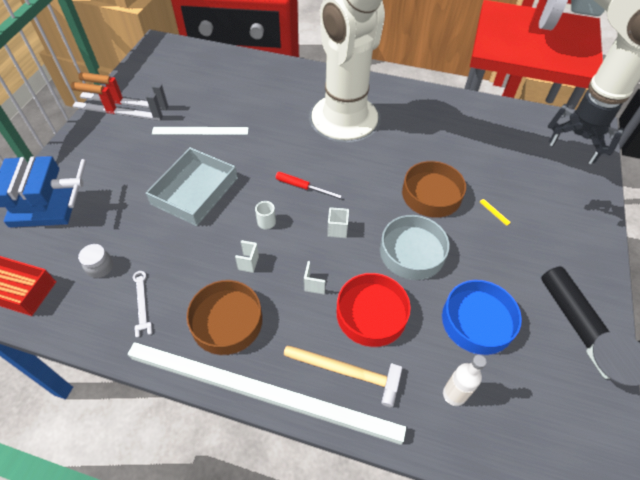

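Top view: the square tube is at about (294,277), the round tube (382,264), the grey tin (199,270) on the left and the tray (488,288) on the right. The scene view agrees. Next I measure from the depth.

Run:
```python
from h import *
f=np.load("top0.npz");P=cloud("top",f["d"])
s=manip.state();Rt=R.from_rotvec(s["tcp_rot"])
for n,(u,v),r,lo,hi in[("sq",(294,277),22,52,70),("rd",(382,264),22,52,70),("tin",(199,270),46,42,60),("tray",(488,288),60,42,60),("angle",(300,195),20,52,70),("chan",(382,204),20,52,70)]:
    p=P[v-r:v+r,u-r:u+r].reshape(-1,3);q=p[(p[:,2]>lo)&(p[:,2]<hi)]
    rect=cv2.minAreaRect(q[:,:2].astype(np.float32));c=np.array(rect[0])
    print(n,len(q),"z",np.median(q[:,2]).round(1),"rect",np.round(rect[0],1),np.round(rect[1],1),round(rect[2],1),"circ",np.round(cv2.minEnclosingCircle(q[:,:2].astype(np.float32)),1) if 0 else "", "tool shift xy",rel([*c,230])[:2].round(4))
for u,v in((320,300),(450,200)):print("bench",P[v,u])
# tool y dir angle
print("tool y angle",np.degrees(np.arctan2(*Rt.as_matrix()[1::-1,1])))
im=f["im"];a=cv2.resize(im[225:315,150:540],None,fx=2,fy=2,interpolation=2)
```

```text
sq 140 z 59.0 rect [443.7  96.5] [50.6 49.8] 11.1 circ  tool shift xy [-0.376  -0.3949]
rd 121 z 58.7 rect [475.8 -95.4] [48.9 48.5] 18.1 circ  tool shift xy [-0.4771 -0.5611]
tin 555 z 48.6 rect [456.3 302.9] [169.  168.6] 58.8 circ  tool shift xy [-0.311  -0.1986]
tray 813 z 48.5 rect [ 431.7 -330.5] [163.2 200.6] 78.5 circ  tool shift xy [-0.5235 -0.7957]
angle 98 z 58.0 rect [634.4  80.6] [67.9 36.3] 50.6 circ  tool shift xy [-0.5589 -0.3388]
chan 134 z 58.4 rect [613.9 -92.9] [50.4 39.1] 5.4 circ  tool shift xy [-0.6044 -0.5075]
bench [395.43024325  39.45736025   5.69257317]
bench [ 635.29227458 -259.669765     -2.89409924]
tool y angle 68.18440387733457
```

```bash
python3 -m handwheel '[-0.376,-0.395,0,0,0,-33,0, -0.376,-0.395,0,0,0,-33,0, -0.376,-0.395,0,0,0,-33,0, -0.376,-0.395,0,0,0,-33,0, -0.376,-0.395,0,0,0,-33,0, -0.376,-0.395,0,0,0,-33,0, -0.376,-0.395,0,0,0,-33,0, -0.376,-0.395,0,0,0,-33,0, -0.376,-0.395,0,0,0,-33,0, -0.376,-0.395,0,0,0,-33,0, -0.376,-0.395,0,0,0,-33,0, -0.376,-0.395,0,0,0,-33,0]'
python3 - <<'E'
from h import *
s=manip.state();M=R.from_rotvec(s["tcp_rot"]).as_matrix();print(s["ee_pos"],s["q"].round(2),np.degrees(np.arctan2(M[1,1],M[0,1])));print(M.round(3));print(rel([443.7,96.5,16]))
E
```

```text
time: 1.6
ee_pos: [443.3, 98.5, 231.2]
tcp_rot: [0.31, -3.126, -0.001]
force: [-0.9, -0.1, 0.1]
finger_gap: 85.5
[443.25423948  98.4805505  231.18817057] [ 0.01  0.13 -0.31  2.02  0.05  0.99  1.45] 101.33764580595842
[[-0.98  -0.197 -0.   ]
 [-0.197  0.98   0.   ]
 [ 0.     0.    -1.   ]]
[-1.24549057e-04 -2.12570702e-03  2.15187211e-01]
```

```bash
python3 -m handwheel '[0,-0.002,0.04,0,0,0,0, 0,-0.002,0.08,0,0,0,0, 0,-0.002,0.12,0,0,0,0, 0,-0.002,0.15,0,0,0,0, 0,-0.002,0.18,0,0,0,0, 0,-0.002,0.2,0,0,0,0, 0,-0.002,0.214,0,0,0,0, 0,-0.002,0.214,0,0,0,0, 0,-0.002,0.214,0,0,0,255, 0,-0.002,0.214,0,0,0,255, 0,-0.002,0.214,0,0,0,255, 0,-0.002,0.214,0,0,0,255]'; python3 -m handwheel '[0,0,0,0,0,0,255, 0,0,0,0,0,0,255, 0,0,0,0,0,0,255, 0,0,-0.02,0,0,0,255, 0,0,-0.05,0,0,0,255, 0,0,-0.08,0,0,0,255, 0,0,-0.11,0,0,0,255, 0,0,-0.14,0,0,0,255, 0,0,-0.14,0,0,0,255]'
python3 - <<'E'
from h import *
s=manip.state();print(s["ee_pos"],rel([431.7,-330.5,156]),s["finger_gap"])
E
```

```text
time: 3.1
ee_pos: [445.1, 95.6, 18.3]
tcp_rot: [-0.306, 3.125, 0.001]
force: [-0.6, 1.1, 5.8]
finger_gap: 49.5
time: 4.22
ee_pos: [446.0, 95.2, 159.6]
tcp_rot: [-0.305, 3.121, 0.0]
force: [0.6, 0.0, -1.3]
finger_gap: 49.3
[446.01264836  95.18139004 159.5750959 ] [ 0.09641354 -0.41486886  0.00324616] 49.347992511529505
```

```bash
python3 -m handwheel '[0.012,-0.05,0,0,0,0,255, 0.023,-0.1,0,0,0,0,255, 0.035,-0.15,0,0,0,0,255, 0.046,-0.2,0,0,0,0,255, 0.058,-0.25,0,0,0,0,255, 0.07,-0.3,0,0,0,0,255, 0.081,-0.35,0,0,0,0,255, 0.09,-0.39,0,0,0,0,255, 0.096,-0.415,0,0,0,0,255, 0.096,-0.415,0,0,0,0,255, 0.096,-0.415,0,0,0,0,255, 0.096,-0.415,0,0,0,0,255]'
python3 - <<'E'
from h import *
s=manip.state();print(s["ee_pos"],s["q"].round(2),rel([431.7,-330.5,27]),s["finger_gap"])
shot("scene","s1")
im=cv2.imread("pics/s1.png")[100:260,100:320];cv2.imwrite("pics/s1c.png",cv2.resize(im,None,fx=3,fy=3))
E
```

```text
time: 5.72
ee_pos: [430.7, -329.1, 156.8]
tcp_rot: [0.309, -3.126, -0.002]
force: [-0.4, -1.2, -1.4]
finger_gap: 49.8
[ 430.65828676 -329.05307779  156.82857231] [ 0.64  0.37 -0.05  1.9   0.02  0.87  2.35] [-0.00079049 -0.00177448  0.12982628] 49.816500001437795
```

View pics/s1c.png

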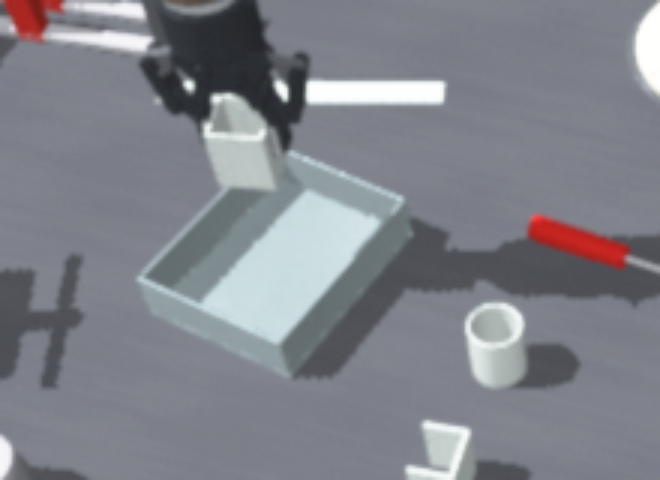

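The crop shows the square tube held upright (about (240,150)) above the tray, with the round tube still standing at (497,345). I lower and release.

```bash
python3 -m handwheel '[0,0,0.04,0,0,0,255, 0,0,0.08,0,0,0,255, 0,0,0.1,0,0,0,255, 0,0,0.115,0,0,0,255, 0,0,0.125,0,0,0,255, 0,0,0.131,0,0,0,255, 0,0,0.131,0,0,0,255, 0,0,0.131,0,0,0,255, 0,0,0.131,0,0,0,0, 0,0,0.131,0,0,0,0, 0,0,0.131,0,0,0,0, 0,0,0.131,0,0,0,0]'; python3 -m handwheel '[0,0,0,0,0,0,0, 0,0,0,0,0,0,0, 0,0,-0.02,0,0,0,0, 0,0,-0.05,0,0,0,0, 0,0,-0.09,0,0,0,0, 0,0,-0.13,0,0,0,0, 0,0,-0.15,0,0,0,0, 0,0,-0.15,0,0,0,0, 0,0,-0.15,0,0,0,0]'
python3 - <<'E'
from h import *
s=manip.state();print(s["ee_pos"],s["tcp_rot"],rel([475.8,-95.4,16]),s["finger_gap"])
E
```

```text
time: 7.28
ee_pos: [430.6, -330.7, 26.4]
tcp_rot: [-0.306, 3.127, -0.0]
force: [-0.1, -0.2, -0.1]
finger_gap: 85.4
time: 8.4
ee_pos: [429.9, -330.2, 175.2]
tcp_rot: [0.306, -3.125, -0.002]
force: [-0.7, 0.2, 0.2]
finger_gap: 85.5
[ 429.85390637 -330.22923355  175.22727337] [ 3.06111753e-01 -3.12537670e+00 -1.70377688e-03] [-0.09081905  0.22126022  0.15938931] 85.51151431989805
```

```bash
python3 -m handwheel '[-0.02,0.05,0,0,0,0,0, -0.04,0.1,0,0,0,0,0, -0.06,0.15,0,0,0,0,0, -0.08,0.195,0,0,0,0,0, -0.091,0.221,0,0,0,0,0, -0.091,0.221,0,0,0,0,0, -0.091,0.221,0,0,0,0,0, -0.091,0.221,0,0,0,0,0]'
python3 - <<'E'
from h import *
shot("scene","s2")
im=cv2.imread("pics/s2.png")[100:260,100:360];cv2.imwrite("pics/s2c.png",cv2.resize(im,None,fx=3,fy=3))
s=manip.state();print(s["ee_pos"],s["tcp_rot"],rel([475.8,-95.4,16]),s["finger_gap"])
E
```

```text
time: 9.4
ee_pos: [476.3, -97.8, 175.8]
tcp_rot: [0.302, -3.126, 0.0]
force: [-0.3, 0.6, -0.6]
finger_gap: 85.4
[476.41436957 -97.65000777 175.89341953] [ 3.02230709e-01 -3.12616009e+00  1.92171350e-04] [3.36892518e-05 2.33231870e-03 1.59893417e-01] 85.54107438005569
```

View pics/s2c.png

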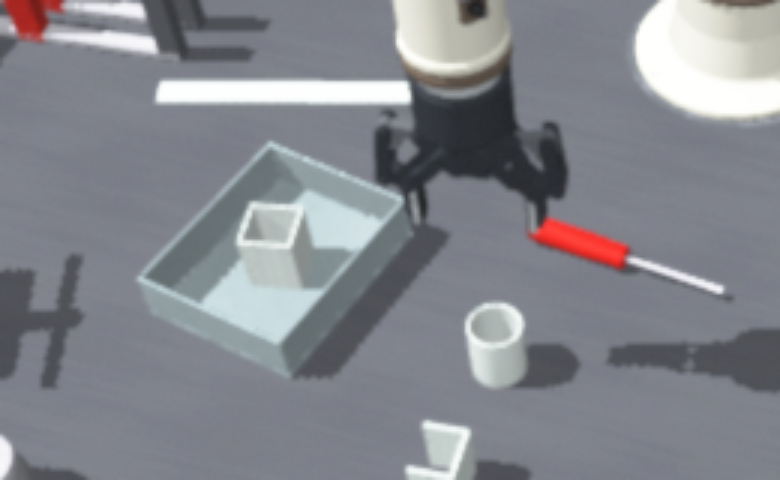

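The square tube stands upright in the middle of the tray (crop (275,245)). The round tube at (497,345) is untouched, below the open gripper.

```bash
python3 -m handwheel '[0,0.002,0.04,0,0,0,0, 0,0.002,0.08,0,0,0,0, 0,0.002,0.11,0,0,0,0, 0,0.002,0.135,0,0,0,0, 0,0.002,0.15,0,0,0,0, 0,0.002,0.159,0,0,0,0, 0,0.002,0.159,0,0,0,0, 0,0.002,0.159,0,0,0,0, 0,0.002,0.159,0,0,0,255, 0,0.002,0.159,0,0,0,255, 0,0.002,0.159,0,0,0,255, 0,0.002,0.159,0,0,0,255]'; python3 -m handwheel '[0,0,0,0,0,0,255, 0,0,0,0,0,0,255, 0,0,0,0,0,0,255, 0,0,-0.02,0,0,0,255, 0,0,-0.05,0,0,0,255, 0,0,-0.08,0,0,0,255, 0,0,-0.11,0,0,0,255, 0,0,-0.14,0,0,0,255, 0,0,-0.14,0,0,0,255]'
python3 - <<'E'
from h import *
s=manip.state();print(s["ee_pos"],rel([456.3,302.9,156]),s["finger_gap"])
E
```

```text
time: 10.95
ee_pos: [476.9, -94.3, 18.0]
tcp_rot: [-0.306, 3.126, -0.001]
force: [-1.6, -0.2, 7.0]
finger_gap: 48.4
time: 12.08
ee_pos: [478.3, -94.6, 159.5]
tcp_rot: [-0.306, 3.122, -0.002]
force: [-0.9, 0.5, -2.1]
finger_gap: 48.4
[478.30504616 -94.58776638 159.50206105] [-0.05545894  0.39421883  0.00297186] 48.383869349337154
```

```bash
python3 -m handwheel '[-0.007,0.05,0,0,0,0,255, -0.014,0.1,0,0,0,0,255, -0.021,0.15,0,0,0,0,255, -0.028,0.2,0,0,0,0,255, -0.035,0.25,0,0,0,0,255, -0.042,0.3,0,0,0,0,255, -0.049,0.35,0,0,0,0,255, -0.053,0.38,0,0,0,0,255, -0.055,0.394,0,0,0,0,255, -0.055,0.394,0,0,0,0,255, -0.055,0.394,0,0,0,0,255, -0.055,0.394,0,0,0,0,255]'
python3 - <<'E'
from h import *
shot("scene","s3")
im=cv2.imread("pics/s3.png")[120:320,280:540];cv2.imwrite("pics/s3c.png",cv2.resize(im,None,fx=3,fy=3))
s=manip.state();print(s["ee_pos"],rel([456.3,302.9,27]),s["finger_gap"])
E
```

```text
time: 13.58
ee_pos: [454.6, 301.1, 157.2]
tcp_rot: [0.302, -3.127, 0.001]
force: [-0.6, 0.0, -1.4]
finger_gap: 48.1
[454.5851422  301.43366619 157.3134581 ] [-0.0019584   0.00119199  0.13031282] 48.23471973924795
```

View pics/s3c.png

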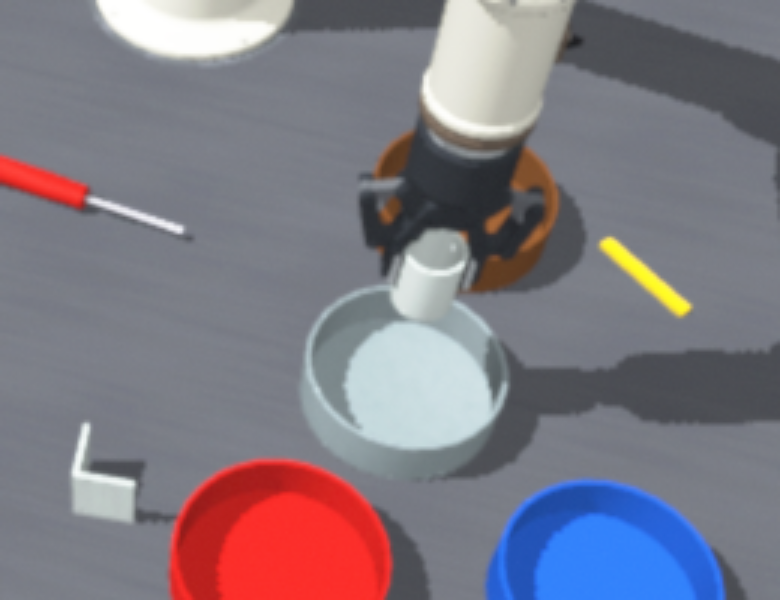

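The round tube is held upright (crop (432,275)) above the grey tin. I lower and release.

```bash
python3 -m handwheel '[0,0,0.04,0,0,0,255, 0,0,0.08,0,0,0,255, 0,0,0.1,0,0,0,255, 0,0,0.115,0,0,0,255, 0,0,0.125,0,0,0,255, 0,0,0.131,0,0,0,255, 0,0,0.131,0,0,0,255, 0,0,0.131,0,0,0,255, 0,0,0.131,0,0,0,0, 0,0,0.131,0,0,0,0, 0,0,0.131,0,0,0,0, 0,0,0.131,0,0,0,0]'; python3 -m handwheel '[0,0,0,0,0,0,0, 0,0,0,0,0,0,0, 0,0,-0.02,0,0,0,0, 0,0,-0.05,0,0,0,0, 0,0,-0.09,0,0,0,0, 0,0,-0.13,0,0,0,0, 0,0,-0.17,0,0,0,0, 0,0,-0.19,0,0,0,0, 0,0,-0.19,0,0,0,0, 0,0,-0.19,0,0,0,0]'
python3 - <<'E'
from h import *
shot("scene","s4");im,d=shot("top","t4")
P=cloud("scene",np.load("s4.npz")["d"])
for n,c in(("tray",(431.7,-330.5)),("tin",(456.3,302.9))):
    m=(np.hypot(P[...,0]-c[0],P[...,1]-c[1])<70)&(P[...,2]>55)&(P[...,2]<75);q=P[m]
    print(n,len(q),cv2.minAreaRect(q[:,:2].astype(np.float32)) if len(q)>3 else "")
s=manip.state();print(s["time"],s["ee_pos"],s["finger_gap"],s["force"])
E
```

```text
time: 15.12
ee_pos: [454.1, 303.0, 26.4]
tcp_rot: [-0.306, 3.126, 0.0]
force: [-0.2, -0.2, -0.2]
finger_gap: 85.8
time: 16.38
ee_pos: [453.5, 302.4, 215.2]
tcp_rot: [0.306, -3.125, 0.001]
force: [-0.7, -0.5, -0.1]
finger_gap: 85.6
tray 151 ((434.0614318847656, -329.22332763671875), (56.1180419921875, 51.959014892578125), 11.574707984924316)
tin 122 ((457.9219970703125, 304.2369689941406), (48.32951736450195, 50.2130012512207), 84.41377258300781)
16.475 [453.2656423  302.30926388 214.77043079] 85.21343932325483 [ 0.09976904  0.4394505  -0.24195276]
```

View pics/s4.png

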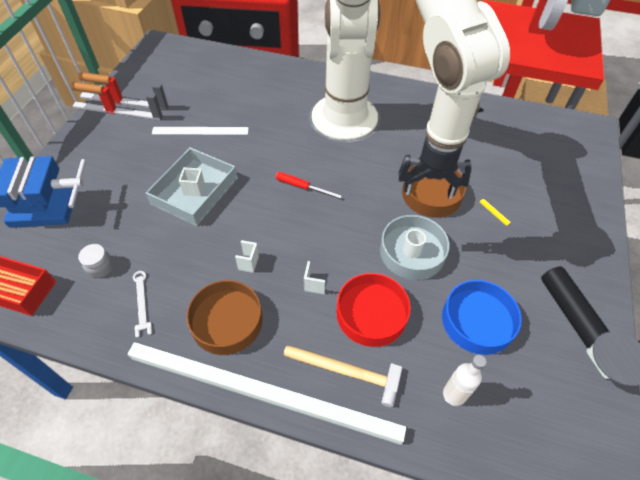

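The square tube stands in the tray at (191,180), and the round tube stands in the grey tin at (414,242). The gripper is clear above, and nothing else has moved.

```bash
python3 -c "
from bench import manip
print(manip.close_job())"
```

```text
the job is handed in; nothing more can be done
None
```

The job is done and handed in at about 16.5 s of the 54 s allowed. The square tube was set down in the rectangular tray and the round tube in the grey round tin; no verdict was reported.

- **Position:** in the last scene image and its depth, both tubes stand upright within about 3 mm of the container centres I had measured.
- **Gripper:** it was open and clear, about 215 mm above the bench, with tool force under 1 N.
- **Surroundings:** the angle, the channel and the look-alike tins look undisturbed.
- **Not checked:** the tubes' rest speed was not measured directly. I also took a last top picture, but did not view or analyse it.
- **Odd readings:** the jaws read 48.4 mm on the 50 mm round tube, and the top camera's depth read 1 to 2 mm low. Neither had any effect, and no check failed.

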